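# Pack culture cups under the cantilever tray

### The arm

A 6-joint arm with a two-finger parallel gripper is mounted at the origin on the work surface. World frame = base frame: x ahead of the robot, y to its left, z up, the work surface at z = 0. Lengths are in m, angles in degrees, forces in N, time in s.
With the tool pointing down it reaches from about 0.4 to 0.825 m from the base axis. Payload 7 kg.
Tool frame: the origin (TCP) lies on the centre line of the jaws, within the pads' length; the fingertips stand 14 mm ahead of it and the grasp point (between the pads) lies 5 mm behind it; z points along the fingers, y is the line along which they close (so a half turn about z gives the same grasp; the last joint's range is limited). The gripper opens to 88 mm and grips with 3 to 60 N. Pads are 19 mm wide; open, the fingers measure 130 mm over their backs; the gripper's body (78 mm by 193 mm) begins 47 mm behind the grasp point.
Start: joints at [-55.571, 20.546, 0.682, 0, -70.136, -16.507], TCP at [0.208, -0.642, 0.241] pointing down, gripper open.
Joint ranges: [-176.03, 176.03], [-82.01, 121.73], [-58.28, 71.71], [-173.87, 95.51], [-174.79, -0.11], [-173.66, 173.66]. Speed limits (degrees/s): [136.94, 136.94, 172.46, 180, 180, 180].

### API

Orientations are given as [roll, pitch, yaw] about the fixed x, y, z axes, in that order (R = Rz(yaw) Ry(pitch) Rx(roll)).
In Python, from plant import r gives the robot as it stands.
- The arm moves only by the tool send_rows, never from a script. Its argument "steps" is a list of rows, each an object with "dp": the shift along the tool's x, y, z in mm, a list of three; "roll": the turn about the tool's z in rad; "jaw": the opening in per cent of the stroke, from 0 (shut) to 100 (fully open). In form: [{"dp": [tx, ty, tz], "roll": roll, "jaw": jaw}, ...]. A call has 1 to 5 rows; each row is the pose to reach, as a shift and turn from the pose commanded when the call began, along the tool's axes at that moment; what a row does not reach only later rows make up. A row lasts 1/8 s, in which the tool goes at most 62.5 mm and 10.7 degrees, less where a joint would pass 70% of its speed; a pose out of reach is approached as far as the arm can. A call with a gripper value outside its range is refused whole. The fingers move at their own pace and stop on an object; "newtons" is the grip in N (left out, the last holds). Time passes only in rows, so rows that repeat a pose let the fingers close. It gives the time, the measured TCP pose, the force, the opening and the grip force at its end, in the units of the state.
- r.get_state(): the state, without advancing time (a new reading comes with each control period).
- r.capture(name): name is "scene" or "top"; returns a dict with "image" (384x512x3 uint8, blue, green, red), "K" (3x3 intrinsics, pixels), "dist" ([k1, k2, p1, p2, k3] as OpenCV has them; the pictures are not rectified), "rvec" (rotation vector, rad) and "tvec" (3), from world to camera coordinates, as OpenCV has them. Camera axes: x right, y down, z forward; pixel columns grow to the right and rows downward; lengths in m; the calibration is good to about 2 mm. A picture is of the moment at which its call begins. There is no depth.
- r.close_job(): hands the job in; it is judged then, once.
The state is a dict: "time_s": time; "joints": joint angles; "qd": joint speeds; "joint_torque": joint torques, N m; "tcp_pos": TCP position; "eef_rot": TCP orientation; "contact_force": force on the tool from outside, world axes, zero at the start; "moment": the same for the moment, N m; "gripper_width": finger opening in m; "gripper_force": force on a finger pad.
Only numpy, scipy, OpenCV 4.12 (cv2) and the standard library are available. Lean on these libraries where they do the work, as an engineer would, in place of code of your own. Each camera call takes 0.05 s, during which the arm holds its last target. There are 200 camera calls.

### The job

Get the two culture cups with amber medium ready to carry: take the tray of the cantilever box by its handle and swing it up and over until it rests open, stand both amber cups upright in the compartment underneath, then swing the tray back down until it sits fully closed on the box. Guide the tray both ways instead of letting it fall, set the cups down without dropping or tipping them, keep the forceps and the marker in the tray, and leave the cup with red medium and the sensor where they are.

Things in the scene. Friction and masses are not known exactly. Their poses are not given: they have to be found in the camera images.
- box_floor (a point): Centre of the inner floor of the dark box's base, 7 mm above the bench. Axes are the box's: z up, y along its length (260 mm), x across its width (170 mm), away from the robot, to where the tray swings. Base: walls 4 mm, rim 75 mm above the bench; one compartment 162 (x) by 252 (y) by 68 mm deep, undivided, empty at the start. The base stays put on the bench.
- swing_centre (a point): Fixed point of the base, 88 mm along the box's +x from box_floor and 98 mm above the bench: centre of the circle (radius 104 mm, in the box's x-z plane) on which the handle's middle travels. From this point, in the box's frame, the handle lies at x = -104 mm * cos(a), z = 104 mm * sin(a), with a = 0.559 + joint swing.
- handle (a point): Middle of the tray's black handle bar: 16 mm wide across the box's x, 18 mm high, 124 mm long along the box's y, on two end posts 112 mm apart. Free space of 29 mm under the bar above the tray's rim. 153 mm above the bench when closed.
- tray_floor (a point): Centre of the inner floor of the pale tray (170 x 260 mm, 40 mm high, walls and floor 3 mm, a spine along y under the handle); axes as the box's. Closed, it lies on the base's rim and covers it, inner floor 78 mm above the bench. Four steel arms on the box's ends carry it: it stays level and turned like the box, and only shifts along the arc, up and over to +x.
- swing (a joint): Angle of the tray's arms, rad: 0 = closed on the base, 2.025 = fully open on its stop, handle 176 mm further to +x at the same height and the compartment uncovered; highest at 1.01 (handle 202 mm above the bench). Arms turn easily, the tray with tools weighs about 0.5 kg. Its weight holds it closed below 1.0 and open beyond; let go in between, it falls.
- cup_a_mid (a point): Lidded clear plastic culture cup, 46 mm tall overall; body tapers from 44 mm at the foot to 54 mm under the lid, lid 62 mm across and 6 mm thick at the top; about 80 g (hidden variation). Stands upright on the bench at the start. Amber medium with green growth: to be packed. The point is its centre, 23 mm above its underside, z up.
- cup_b_mid (a point): Lidded clear plastic culture cup, 46 mm tall overall; body tapers from 44 mm at the foot to 54 mm under the lid, lid 62 mm across and 6 mm thick at the top; about 80 g (hidden variation). Stands upright on the bench at the start. Amber medium with green growth: to be packed, just like cup_a. The point is its centre, 23 mm above its underside, z up.
- cup_red_mid (a point): Same kind of cup with bright red medium and no growth: stays on the bench. The point is its centre, 23 mm above its underside. The three single cups swap places between starts.
- forceps_mid (a point): Steel forceps, 150 mm long, 10 mm high, loose in the tray on the near side of the spine (lying along y). The point is their middle.
- marker_mid (a point): White marker pen with blue cap, 135 mm long, 18 mm thick, loose in the tray on the far side of the spine (lying along y). The point is its middle.
- sensor_mid (a point): White climate sensor standing on the bench, body 46 x 58 x 60 mm on a round foot, 79 mm tall: not to be disturbed. The point is 45 mm above the bench.
Things that resemble listed ones, but are neither listed nor needed, are in the scene too. What is shaped like the part that bears cup_red_mid but blue, turquoise or yellow is not meant.

How it is judged:
By the outcome, as a careful person would: the job done as asked, in the order asked, and still so for the second after the job is handed in, with the robot touching nothing.
It also fails if it takes over 72 s, if anything falls off the work surface, if the arm or the gripper's body presses on something with over 40 N, if the wrist force passes 120 N, or if a joint passes its speed limit or range.

## Working session

There is one attempt and no reset: what is moved stays moved. The work goes in short steps, Python scripts to look and compute and a tool call to move; the robot and the scene stay as the last step left them, time stands still between calls to the robot, and variables do not carry over. Pictures are saved under pics/ and viewed, at most 10 in all, crops included, and the job is handed in when it is done.

Besides the shell and the picture viewer there is one more tool, called after "Emit:" as name(argument=value, ...) on one line, values as JSON. send_rows: Moves the arm, as the interface text tells. Its arguments: {"type":"object","properties":{"steps":{"type":"array","items":{"type":"object","properties":{"dp":{"type":"array","items":{"type":"number"}},"roll":{"type":"number"},"jaw":{"type":"number"}}}},"newtons":{"type":"number"}},"required":["steps"]}

```bash
ls; mkdir -p pics; python3 - <<'E'
from plant import r
import cv2,pickle
for n in("scene","top"):
    c=r.capture(n); cv2.imwrite(f"pics/{n}0.png",cv2.resize(c["image"],(800,600),interpolation=cv2.INTER_CUBIC))
    pickle.dump(c,open(n+"0.pkl","wb")); print(n,c["K"],c["dist"],c["rvec"],c["tvec"])
print(r.get_state())
E
```

```text
pics
scene [[433.85822205   0.         265.37734869]
 [  0.         433.85822205 190.05062595]
 [  0.           0.           1.        ]] [-0.00747039  0.          0.          0.          0.        ] [ 0.78589763  2.41410299 -1.26972937] [ 0.41409677 -0.10784616  1.53438164]
top [[397.71502667   0.         251.69194941]
 [  0.         397.71502667 194.06460578]
 [  0.           0.           1.        ]] [-0.1024747  0.         0.         0.         0.       ] [ 2.14483964 -2.17154622  0.16005085] [0.03161724 0.56307348 1.10183107]
{'time_s': 0.1, 'joints': array([-5.55708884e+01,  2.05890267e+01,  6.36442198e-01, -1.75745837e-02,
       -7.01360625e+01, -1.65069247e+01]), 'qd': array([ 0.09578417, -0.14318938,  0.15505935,  0.14494305, -0.03609732,
        0.01032925]), 'joint_torque': array([-1.26694780e-03, -5.84163272e+01,  2.93748844e+01,  7.01543167e+00,
        1.02060908e-02, -8.78662672e-05]), 'tcp_pos': array([ 0.20754807, -0.64183757,  0.23967813]), 'eef_rot': array([ 1.79910312e+02, -9.34879381e-03, -1.62083790e+02]), 'contact_force': array([ 0.6253639 ,  0.37451373, -1.21491686]), 'moment': array([0.02968681, 0.02359113, 0.00039691]), 'gripper_force': 0.0, 'gripper_width': 0.08790610853239918}
```

View pics/top0.png

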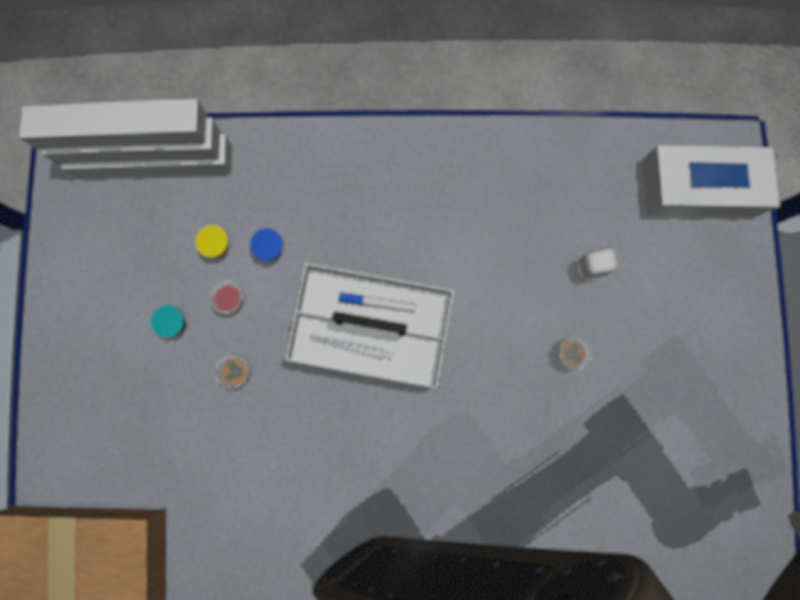

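View pics/scene0.png

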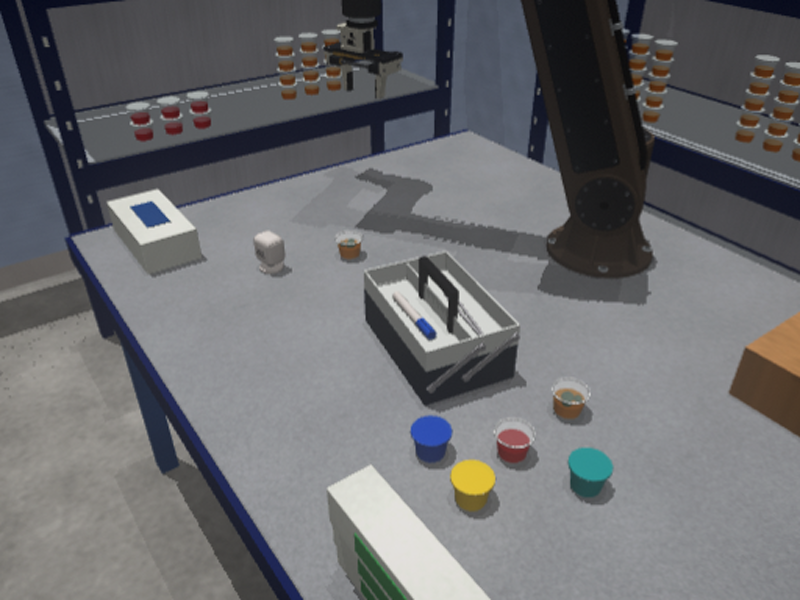

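The top view shows amber cups at (233,372) and (573,353), the red cup at (227,298) and the sensor at (600,262). The tray corners are near (306,265), (453,290), (436,387) and (286,360), and the handle ends are at (333,318) and (405,329). Next I'll fit positions and overlay them on enlarged crops.

```bash
cat > h.py <<'E'
import numpy as np,cv2,pickle
def bp(c,uv,z):
    R=cv2.Rodrigues(np.array(c["rvec"]))[0];t=np.array(c["tvec"]).ravel()
    n=cv2.undistortPoints(np.array([[uv]],float),c["K"],c["dist"])[0,0]
    d=R.T@np.array([n[0],n[1],1]);o=-R.T@t
    return o+d*(z-o[2])/d[2]
def pj(c,P): return cv2.projectPoints(np.array(P,float).reshape(-1,3),c["rvec"],c["tvec"],c["K"],c["dist"])[0].reshape(-1,2)
def crop(c,x0,y0,x1,y1,s,lines=()):
    im=cv2.resize(c["image"][y0:y1,x0:x1],None,fx=s,fy=s,interpolation=cv2.INTER_CUBIC)
    for P,col in lines:
        q=((pj(c,P)+.5-[x0,y0])*s).astype(int)
        cv2.polylines(im,[q.reshape(-1,1,2)],False,col,1)
    return im
def circ(p,r,z): a=np.linspace(0,2*np.pi,40);return np.c_[p[0]+r*np.cos(a),p[1]+r*np.sin(a),0*a+z]
def boxl(c,yaw,dx=0):
    e=np.array([np.cos(yaw),np.sin(yaw)]);f=np.array([-e[1],e[0]])
    g=lambda pts,z:[np.r_[np.array(c[:2])+(x+dx)*e+y*f,z] for x,y in pts]
    return g([(-.085,-.13),(.085,-.13),(.085,.13),(-.085,.13),(-.085,-.13)],.115),g([(-.008,-.062),(.008,-.062),(.008,.062),(-.008,.062),(-.008,-.062)],.162)
E
python3 - <<'E'
from h import *
c=pickle.load(open("top0.pkl","rb"));s=pickle.load(open("scene0.pkl","rb"))
f=lambda u,v,z:bp(c,(u/1.5625-.2,v/1.5625-.2),z)
K=[f(306,265,.115),f(453,290,.115),f(436,387,.115),f(286,360,.115)]
for k in K: print(k.round(4))
print("sides",[np.linalg.norm(K[i]-K[i-1]).round(4) for i in range(4)])
ctr=np.mean(K,0); l=(K[0]-K[1])+(K[3]-K[2]); yaw=np.arctan2(-l[0],l[1])
h=[f(333,318,.162),f(405,329,.162)]
print("ctr",ctr,np.degrees(yaw),"handle",np.mean(h,0),np.linalg.norm(h[0]-h[1]))
A=f(233,372,.046);B=f(573,353,.046);Rr=f(227,298,.046)
print("A",A,"B",B,"red",Rr,"sensor",f(600,262,.079))
t,hd=boxl(ctr,yaw)
L=[(t,(0,255,0)),(hd,(0,0,255))]+[(circ(p,.031,.046),(255,0,0)) for p in(A,B,Rr)]
a=crop(c,130,160,300,255,4.7,L);b=crop(c,340,205,395,240,4.7,L);d=crop(s,200,140,240,175,4,L);e=crop(s,350,240,395,275,4,L)
im=np.zeros((600,800,3),np.uint8);im[:a.shape[0],:a.shape[1]]=a[:, :800]
x=0
for q in(b,d,e):
    hh=min(q.shape[0],600-447);im[447:447+hh,x:x+q.shape[1]]=q[:hh];x+=q.shape[1]+5
cv2.imwrite("pics/m1.png",im)
E
```

```text
[0.6217 0.1759 0.115 ]
[ 0.5753 -0.0766  0.115 ]
[ 0.4104 -0.0437  0.115 ]
[0.4588 0.2089 0.115 ]
sides [np.float64(0.1663), np.float64(0.2567), np.float64(0.1681), np.float64(0.2572)]
ctr [0.51655248 0.06611843 0.115     ] -10.634296278542347 handle [0.5143725  0.06690117 0.162     ] 0.11841586684894638
A [0.44113917 0.31580997 0.046     ] B [ 0.46747801 -0.30138537  0.046     ] red [0.57602934 0.32943738 0.046     ] sensor [ 0.62951562 -0.34993404  0.079     ]
```

View pics/m1.png

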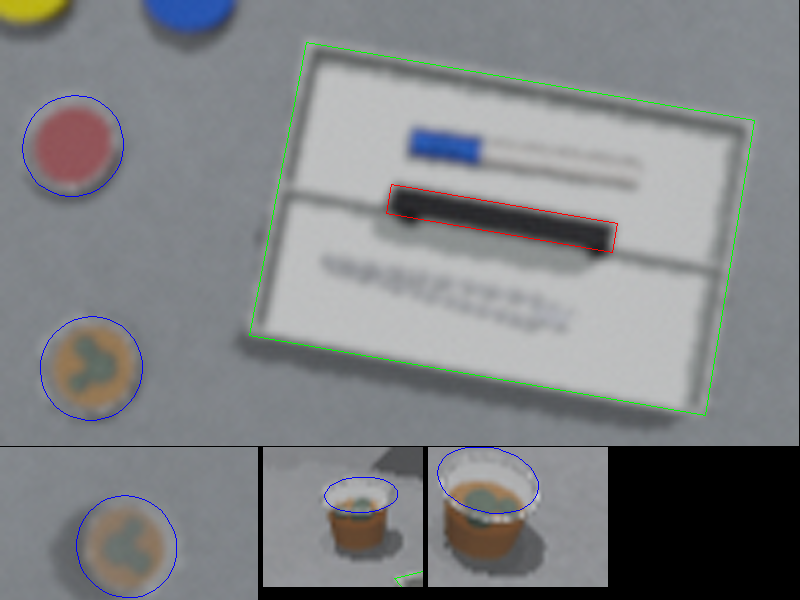

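Overlay fits: sides and handle match the known sizes. Box centre is about (0.5155, 0.0655) with yaw -10.6°. Cup A is at (0.441, 0.316) and cup B at (0.467, -0.301). Moving to the handle.

Emit:
send_rows(steps=[{"dp":[-35,40,5],"roll":-0.18,"jaw":100},{"dp":[-73,83,8],"roll":-0.36,"jaw":100},{"dp":[-112,127,11],"roll":-0.54,"jaw":100},{"dp":[-151,171,14],"roll":-0.72,"jaw":100},{"dp":[-190,216,16],"roll":-0.9,"jaw":100}])

```text
time_s: 0.72
tcp_pos: [0.3223, -0.3765, 0.2242]
eef_rot: [180.0, 0.0, -110.2]
contact_force: [0.9, -0.8, 0.5]
gripper_width: 0.0877
gripper_force: 0.0
```

```bash
cat > g.py <<'E'
import sys,numpy as np
from scipy.spatial.transform import Rotation as Ro
from plant import r
s=r.get_state();R=Ro.from_euler('xyz',s['eef_rot'],degrees=True).as_matrix()
print(round(s['time_s'],2),s['tcp_pos'].round(4),s['eef_rot'].round(2),"F",s['contact_force'].round(1),"w",round(s['gripper_width'],4),s['gripper_force'])
if len(sys.argv)>3:
    t=np.array([float(v) for v in sys.argv[1:4]]);print("dp",(R.T@(t-s['tcp_pos'])*1000).round(1),"roll",round(-np.radians((-100.6-s['eef_rot'][2]+180)%360-180),3))
E
python3 g.py .5147 .0662 .205
```

```text
0.72 [ 0.3223 -0.3765  0.2242] [ 1.7998e+02  1.0000e-02 -1.1019e+02] F [ 0.9 -0.8  0.5] w 0.0877 0.0
dp [-481.9  -27.8   19.3] roll -0.167
```

Emit:
send_rows(steps=[{"dp":[-55,-3,4],"roll":-0.09,"jaw":100},{"dp":[-110,-6,8],"roll":-0.173,"jaw":100},{"dp":[-165,-10,12],"roll":-0.173,"jaw":100},{"dp":[-220,-13,16],"roll":-0.173,"jaw":100},{"dp":[-275,-16,18],"roll":-0.173,"jaw":100}])

```text
time_s: 1.35
tcp_pos: [0.4335, -0.1245, 0.2064]
eef_rot: [-180.0, 0.0, -100.6]
contact_force: [1.0, -0.0, -0.7]
gripper_width: 0.0876
gripper_force: 0.0
```

```bash
python3 g.py .5147 .0662 .205
```

```text
1.35 [ 0.4335 -0.1245  0.2064] [-1.8000e+02  1.0000e-02 -1.0059e+02] F [ 1.  -0.  -0.7] w 0.0876 0.0
dp [-202.4  -44.8    1.5] roll 0.0
```

Emit:
send_rows(steps=[{"dp":[-50,-11,0],"roll":0,"jaw":100},{"dp":[-105,-23,0],"roll":0,"jaw":100},{"dp":[-160,-36,0],"roll":0,"jaw":100},{"dp":[-198,-44,0],"roll":0,"jaw":100},{"dp":[-198,-44,0],"roll":0,"jaw":100}])

```text
time_s: 1.98
tcp_pos: [0.5137, 0.0625, 0.2059]
eef_rot: [180.0, -0.0, -100.4]
contact_force: [-0.6, 1.1, -0.4]
gripper_width: 0.0874
gripper_force: 0.0
```

```bash
python3 g.py .5147 .0662 .148; python3 - <<'E'
from plant import r
from h import *
c=r.capture("scene"); pickle.dump(c,open("scene1.pkl","wb"))
cv2.imwrite("pics/s1.png",crop(c,215,120,345,235,5))
E
```

```text
1.98 [0.5137 0.0625 0.2059] [ 1.7996e+02 -3.0000e-02 -1.0044e+02] F [-0.6  1.1 -0.4] w 0.0874 0.0
dp [-3.9 -0.4 57.9] roll 0.003
```

View pics/s1.png

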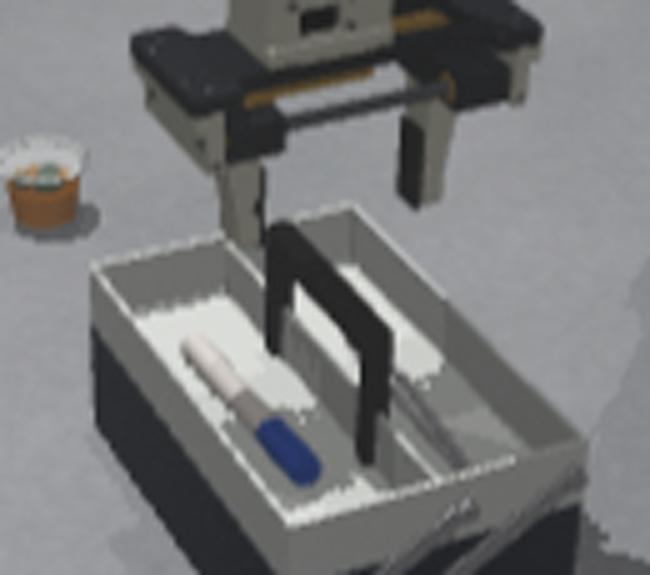

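The open fingers, at about (245,200) and (420,160), straddle the handle bar at (330,300), so I can descend.

Emit:
send_rows(steps=[{"dp":[-2,0,18],"roll":0,"jaw":100},{"dp":[-3,0,38],"roll":0,"jaw":100},{"dp":[-3,0,52],"roll":0,"jaw":70},{"dp":[-3,0,58],"roll":0,"jaw":45},{"dp":[-3,0,58],"roll":0,"jaw":30}], newtons=25)

```text
time_s: 2.65
tcp_pos: [0.5135, 0.0629, 0.1485]
eef_rot: [180.0, -0.0, -100.6]
contact_force: [0.8, 0.2, -0.4]
gripper_width: 0.0631
gripper_force: 0.0
```

Emit:
send_rows(steps=[{"dp":[0,0,0],"roll":0,"jaw":20},{"dp":[0,0,0],"roll":0,"jaw":10},{"dp":[0,0,0],"roll":0,"jaw":10},{"dp":[0,0,0],"roll":0,"jaw":10}])

```text
time_s: 3.15
tcp_pos: [0.5137, 0.0633, 0.1487]
eef_rot: [-180.0, 0.0, -100.6]
contact_force: [2.3, -1.0, -1.1]
gripper_width: 0.0236
gripper_force: 3.2
```

```bash
python3 g.py .5147 .0662 .148; python3 -c "
import numpy as np
for n,(a,b) in {'open':(0,2.025)}.items():
    for k in range(1,31):
        t=k/30; s=a+(b-a)*(t-np.sin(2*np.pi*t)/(2*np.pi)*.8)
        print(k,round(s,3),round(88-104*np.cos(.559+s),1),round(104*np.sin(.559+s)-55.15,1))"
```

```text
3.15 [0.5137 0.0633 0.1487] [-1.7998e+02  1.0000e-02 -1.0059e+02] F [ 2.3 -1.  -1.1] w 0.0236 3.2324085384607315
dp [-3.1 -0.5  0.7] roll 0.0
1 0.014 0.6 1.2
2 0.03 1.5 2.6
3 0.051 2.8 4.4
4 0.078 4.4 6.7
5 0.114 6.7 9.7
6 0.16 9.7 13.3
7 0.216 13.7 17.6
8 0.284 18.8 22.5
9 0.362 25.1 27.7
10 0.452 32.7 33.0
11 0.551 41.7 38.0
12 0.658 52.0 42.4
13 0.773 63.4 45.9
14 0.891 75.5 48.1
15 1.012 88.1 48.8
16 1.134 100.6 48.1
17 1.252 112.8 45.9
18 1.367 124.1 42.4
19 1.474 134.4 37.9
20 1.573 143.4 32.9
21 1.663 151.0 27.6
22 1.741 157.3 22.4
23 1.809 162.4 17.5
24 1.865 166.4 13.2
25 1.911 169.4 9.6
26 1.947 171.7 6.6
27 1.974 173.3 4.3
28 1.995 174.5 2.5
29 2.011 175.5 1.1
30 2.025 176.2 -0.1
```

Emit:
send_rows(steps=[{"dp":[0,0,0],"roll":0,"jaw":8},{"dp":[0,0,0],"roll":0,"jaw":8},{"dp":[0,0,0],"roll":0,"jaw":8}])

```text
time_s: 3.52
tcp_pos: [0.5171, 0.0629, 0.149]
eef_rot: [-179.7, 0.0, -100.6]
contact_force: [16.8, -7.9, -10.9]
gripper_width: 0.0158
gripper_force: 25.0
```

```bash
python3 g.py .5147 .0662 .148
```

```text
3.52 [0.5171 0.0629 0.149 ] [-1.7967e+02  5.0000e-02 -1.0058e+02] F [ 16.8  -7.9 -10.9] w 0.0158 25.032070577144623
dp [-2.8  2.9  1. ] roll 0.0
```

Emit:
send_rows(steps=[{"dp":[0,-4,0],"roll":0,"jaw":8},{"dp":[0,-5.5,-2.6],"roll":0,"jaw":8},{"dp":[0,-8.4,-6.7],"roll":0,"jaw":8},{"dp":[0,-10.7,-9.7],"roll":0,"jaw":8},{"dp":[0,-13.7,-13.3],"roll":0,"jaw":8}], newtons=35)

```text
time_s: 4.15
tcp_pos: [0.5268, 0.0607, 0.1619]
eef_rot: [180.0, -0.0, -100.6]
contact_force: [-2.4, 2.7, -2.3]
gripper_width: 0.0159
gripper_force: 35.0
```

```bash
python3 g.py .5147 .0662 .148
```

```text
4.15 [0.5268 0.0607 0.1619] [ 179.96   -0.   -100.6 ] F [-2.4  2.7 -2.3] w 0.0159 35.033050775527954
dp [-3.2 12.9 14. ] roll -0.0
```

Emit:
send_rows(steps=[{"dp":[0,-4,-4.3],"roll":0,"jaw":8},{"dp":[0,-9.1,-9.2],"roll":0,"jaw":8},{"dp":[0,-15.4,-14.4],"roll":0,"jaw":8},{"dp":[0,-23,-19.7],"roll":0,"jaw":8},{"dp":[0,-32,-24.7],"roll":0,"jaw":8}])

```text
time_s: 4.78
tcp_pos: [0.5591, 0.0545, 0.1872]
eef_rot: [-180.0, -0.0, -100.6]
contact_force: [-1.8, 2.1, -2.0]
gripper_width: 0.0159
gripper_force: 35.0
```

Emit:
send_rows(steps=[{"dp":[0,-10.3,-4.4],"roll":0,"jaw":8},{"dp":[0,-21.7,-7.9],"roll":0,"jaw":8},{"dp":[0,-33.8,-10.1],"roll":0,"jaw":8},{"dp":[0,-46.4,-10.8],"roll":0,"jaw":8},{"dp":[0,-58.9,-10.1],"roll":0,"jaw":8}])

```text
time_s: 5.4
tcp_pos: [0.6175, 0.0432, 0.1967]
eef_rot: [-180.0, -0.0, -100.6]
contact_force: [-1.2, -4.4, 0.4]
gripper_width: 0.0161
gripper_force: 35.0
```

```bash
python3 g.py .5147 .0662 .148
```

```text
5.4 [0.6175 0.0432 0.1967] [-1.7998e+02 -4.0000e-02 -1.0061e+02] F [-1.2 -4.4  0.4] w 0.0161 35.02740025520325
dp [ -3.7 105.3  48.7] roll -0.0
```

Forces stay small. Next are k=17..30, relative to k=16.

Emit:
send_rows(steps=[{"dp":[0,-12.2,2.2],"roll":0,"jaw":8},{"dp":[0,-23.5,5.7],"roll":0,"jaw":8},{"dp":[0,-33.8,10.2],"roll":0,"jaw":8},{"dp":[0,-42.8,15.2],"roll":0,"jaw":8},{"dp":[0,-50.4,20.5],"roll":0,"jaw":8}])

```text
time_s: 6.02
tcp_pos: [0.6668, 0.0336, 0.1753]
eef_rot: [180.0, -0.1, -100.6]
contact_force: [0.0, -4.7, -1.4]
gripper_width: 0.0159
gripper_force: 35.0
```

Emit:
send_rows(steps=[{"dp":[0,-6.3,5.2],"roll":0,"jaw":8},{"dp":[0,-11.4,10.1],"roll":0,"jaw":8},{"dp":[0,-15.4,14.4],"roll":0,"jaw":8},{"dp":[0,-18.4,18],"roll":0,"jaw":8},{"dp":[0,-20.7,21],"roll":0,"jaw":8}])

```text
time_s: 6.65
tcp_pos: [0.6868, 0.0297, 0.1539]
eef_rot: [180.0, -0.1, -100.6]
contact_force: [0.4, -5.9, -2.4]
gripper_width: 0.0155
gripper_force: 35.0
```

Emit:
send_rows(steps=[{"dp":[0,-1.6,2.3],"roll":0,"jaw":8},{"dp":[0,-2.8,4.1],"roll":0,"jaw":8},{"dp":[0,-3.8,5.5],"roll":0,"jaw":8},{"dp":[0,-4.5,6.7],"roll":0,"jaw":8},{"dp":[0,-4.5,6.7],"roll":0,"jaw":8}])

```text
time_s: 7.28
tcp_pos: [0.6902, 0.029, 0.1487]
eef_rot: [179.9, -0.1, -100.6]
contact_force: [-6.1, -4.4, 7.2]
gripper_width: 0.0158
gripper_force: 35.0
```

```bash
python3 g.py .5147 .0662 .148
```

```text
7.28 [0.6902 0.029  0.1487] [ 1.7990e+02 -9.0000e-02 -1.0061e+02] F [-6.1 -4.4  7.2] w 0.0158 35.025304555892944
dp [ -4.2 179.3   1. ] roll -0.0
```

Emit:
send_rows(steps=[{"dp":[0,0,0],"roll":0,"jaw":30},{"dp":[0,0,0],"roll":0,"jaw":60},{"dp":[0,0,0],"roll":0,"jaw":60},{"dp":[0,0,0],"roll":0,"jaw":60},{"dp":[0,0,-5],"roll":0,"jaw":60}])

```text
time_s: 7.9
tcp_pos: [0.6905, 0.0301, 0.1532]
eef_rot: [180.0, -0.0, -100.6]
contact_force: [0.1, -0.5, -0.8]
gripper_width: 0.0522
gripper_force: 0.0
```

Emit:
send_rows(steps=[{"dp":[0,0,-20],"roll":0,"jaw":60},{"dp":[0,0,-50],"roll":0,"jaw":80},{"dp":[0,0,-75],"roll":0,"jaw":100},{"dp":[-40,40,-75],"roll":0,"jaw":100},{"dp":[-80,80,-75],"roll":0,"jaw":100}])

```text
time_s: 8.52
tcp_pos: [0.6264, 0.124, 0.2291]
eef_rot: [-179.9, 0.0, -100.7]
contact_force: [0.9, 0.5, -0.2]
gripper_width: 0.0854
gripper_force: 0.0
```

```bash
python3 g.py .441 .316 .125
```

```text
8.53 [0.6264 0.124  0.2291] [-1.7995e+02  5.0000e-02 -1.0069e+02] F [ 0.9  0.5 -0.2] w 0.0854 0.0
dp [-154.2  217.9  104. ] roll -0.002
```

Emit:
send_rows(steps=[{"dp":[-33,46,0],"roll":0,"jaw":100},{"dp":[-67,94,0],"roll":0,"jaw":100},{"dp":[-101,142,20],"roll":0,"jaw":100},{"dp":[-135,190,60],"roll":0,"jaw":100},{"dp":[-151,214,100],"roll":0,"jaw":100}])

```text
time_s: 9.15
tcp_pos: [0.4433, 0.3135, 0.1292]
eef_rot: [-179.9, 0.2, -100.5]
contact_force: [-0.4, 0.7, -1.1]
gripper_width: 0.0876
gripper_force: 0.0
```

```bash
python3 - <<'E'
from plant import r
from h import *
c=r.capture("top"); s=r.capture("scene");pickle.dump((c,s),open("p2.pkl","wb"))
im=np.zeros((600,800,3),np.uint8)
a=crop(c,120,140,320,260,3);b=crop(s,200,120,420,280,2.5,[(circ((.441,.316),.031,.046),(255,0,0))])
im[:240,:600]=cv2.resize(a,(600,360))[:240];im[240:,:495]=cv2.resize(b,(495,360))
d=crop(s,335,215,395,275,5,[(circ((.441,.316),.031,.046),(255,0,0)),(circ((.441,.316),.022,.0),(0,255,0))])
im[300:,500:800]=d
cv2.imwrite("pics/m2.png",im)
E
python3 g.py .441 .316 .038
```

```text
9.25 [0.4404 0.3112 0.1248] [ 179.79   -0.28 -100.46] F [-0.7 -0.4 -0.6] w 0.0877 0.0
dp [-5.2 -0.1 86.8] roll 0.002
```

View pics/m2.png

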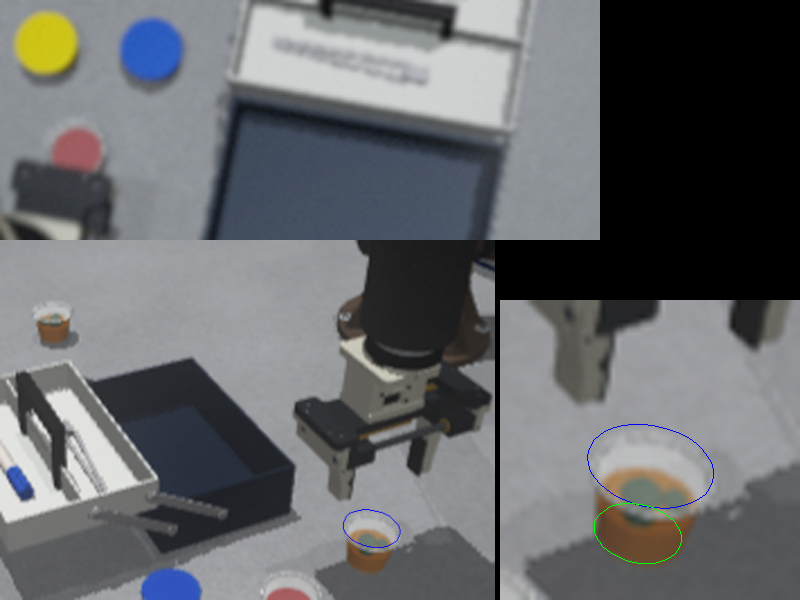

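The tray is open and the compartment at (370,180) is clear. Cup A at (655,490) in the right crop sits about 1 native pixel, or 2-3 mm, toward +x/+y of the prediction, so I'm adjusting to (0.443, 0.318).

Emit:
send_rows(steps=[{"dp":[-7,-1.5,25],"roll":0,"jaw":100},{"dp":[-7,-1.5,55],"roll":0,"jaw":100},{"dp":[-7,-1.5,78],"roll":0,"jaw":100},{"dp":[-7,-1.5,87],"roll":0,"jaw":100},{"dp":[-7,-1.5,87],"roll":0,"jaw":80}], newtons=12)

```text
time_s: 9.88
tcp_pos: [0.4474, 0.3178, 0.0418]
eef_rot: [-180.0, -0.0, -100.6]
contact_force: [-0.1, -0.1, 0.2]
gripper_width: 0.0821
gripper_force: 0.0
```

Emit:
send_rows(steps=[{"dp":[0,0,0],"roll":0,"jaw":74},{"dp":[0,0,0],"roll":0,"jaw":70},{"dp":[0,0,0],"roll":0,"jaw":66},{"dp":[0,0,0],"roll":0,"jaw":60},{"dp":[0,0,0],"roll":0,"jaw":60}])

```text
time_s: 10.5
tcp_pos: [0.4472, 0.3181, 0.0422]
eef_rot: [-180.0, 0.1, -100.6]
contact_force: [-2.1, -0.7, 6.2]
gripper_width: 0.0609
gripper_force: 12.0
```

```bash
python3 g.py .443 .318 .038
```

```text
10.5 [0.4472 0.3181 0.0422] [-1.7997e+02  5.0000e-02 -1.0058e+02] F [-2.1 -0.7  6.2] w 0.0609 12.00044184923172
dp [0.9 4.1 4.2] roll 0.0
```

Emit:
send_rows(steps=[{"dp":[0,0,-15],"roll":0,"jaw":60},{"dp":[0,0,-45],"roll":0,"jaw":60},{"dp":[0,0,-80],"roll":0,"jaw":60},{"dp":[0,0,-110],"roll":0,"jaw":60},{"dp":[0,0,-125],"roll":0,"jaw":60}])

```text
time_s: 11.12
tcp_pos: [0.4474, 0.3182, 0.1689]
eef_rot: [-179.9, 0.2, -100.6]
contact_force: [0.2, -0.3, -1.0]
gripper_width: 0.0614
gripper_force: 12.0
```

```bash
python3 g.py .5143 .1268 .168;python3 - <<'E'
from plant import r
from h import *
s=r.capture("scene")
cv2.imwrite("pics/s3.png",crop(s,215,120,395,270,4))
E
```

```text
11.12 [0.4474 0.3182 0.1689] [-1.7992e+02  1.5000e-01 -1.0059e+02] F [ 0.2 -0.3 -1. ] w 0.0614 11.99997067451477
dp [ 175.9 -101.     0.6] roll 0.0
```

View pics/s3.png

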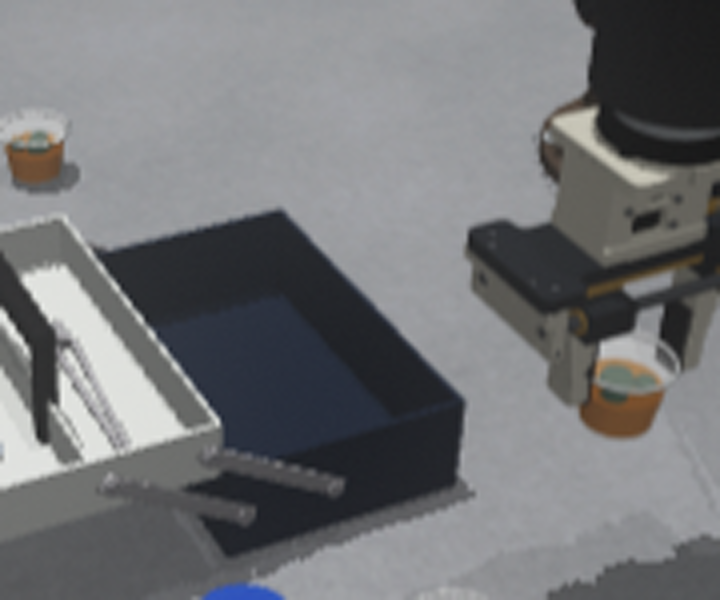

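Cup A hangs upright in the gripper at (625,385), and the box is clear. Carrying it over.

Emit:
send_rows(steps=[{"dp":[25,-15,0],"roll":0,"jaw":60},{"dp":[70,-40,0],"roll":0,"jaw":60},{"dp":[120,-69,0],"roll":0,"jaw":60},{"dp":[160,-92,0],"roll":0,"jaw":60},{"dp":[176,-101,0],"roll":0,"jaw":60}])

```text
time_s: 11.8
tcp_pos: [0.5137, 0.1238, 0.1655]
eef_rot: [179.9, -0.1, -100.7]
contact_force: [-0.5, 0.6, -1.0]
gripper_width: 0.0614
gripper_force: 12.0
```

Emit:
send_rows(steps=[{"dp":[0,0,5],"roll":0,"jaw":60},{"dp":[0,0,30],"roll":0,"jaw":60},{"dp":[0,0,60],"roll":0,"jaw":60},{"dp":[0,0,85],"roll":0,"jaw":60},{"dp":[0,0,100],"roll":0,"jaw":60}])

```text
time_s: 12.42
tcp_pos: [0.513, 0.1268, 0.0648]
eef_rot: [179.9, -0.1, -100.5]
contact_force: [0.5, 0.7, 0.5]
gripper_width: 0.0615
gripper_force: 12.0
```

Emit:
send_rows(steps=[{"dp":[0,0,6],"roll":0,"jaw":60},{"dp":[0,0,11],"roll":0,"jaw":60},{"dp":[0,0,14],"roll":0,"jaw":60},{"dp":[0,0,14],"roll":0,"jaw":60}])

```text
time_s: 12.92
tcp_pos: [0.514, 0.1263, 0.0527]
eef_rot: [-180.0, 0.0, -100.6]
contact_force: [1.0, 0.2, -0.4]
gripper_width: 0.0615
gripper_force: 12.0
```

```bash
python3 g.py .5143 .1268 .049
```

```text
12.93 [0.514  0.1263 0.0527] [-1.7998e+02  2.0000e-02 -1.0060e+02] F [ 1.   0.2 -0.4] w 0.0615 11.999914795160294
dp [-0.6 -0.2  3.7] roll -0.0
```

Emit:
send_rows(steps=[{"dp":[0,0,1.5],"roll":0,"jaw":60},{"dp":[0,0,2.5],"roll":0,"jaw":60},{"dp":[0,0,3],"roll":0,"jaw":60},{"dp":[0,0,3],"roll":0,"jaw":60}])

```text
time_s: 13.42
tcp_pos: [0.5139, 0.1262, 0.0495]
eef_rot: [180.0, 0.0, -100.6]
contact_force: [-0.4, 0.4, -0.0]
gripper_width: 0.0613
gripper_force: 12.0
```

```bash
python3 g.py .5143 .1268 .049
```

```text
13.43 [0.5139 0.1262 0.0495] [ 180.     0.  -100.6] F [-0.4  0.4 -0. ] w 0.0613 11.999974697828293
dp [-0.7 -0.3  0.5] roll -0.0
```

Emit:
send_rows(steps=[{"dp":[0,0,1],"roll":0,"jaw":60},{"dp":[0,0,1.5],"roll":0,"jaw":60},{"dp":[0,0,1.5],"roll":0,"jaw":60}])

```text
time_s: 13.8
tcp_pos: [0.514, 0.1262, 0.0492]
eef_rot: [-180.0, 0.0, -100.6]
contact_force: [-4.9, -0.8, 13.0]
gripper_width: 0.0613
gripper_force: 12.0
```

```bash
python3 g.py .5143 .1268 .049
```

```text
13.8 [0.514  0.1262 0.0492] [-1.7997e+02  1.0000e-02 -1.0057e+02] F [-4.9 -0.8 13. ] w 0.0613 12.000877261161804
dp [-0.7 -0.2  0.2] roll 0.0
```

Contact. Easing off, releasing and lifting.

Emit:
send_rows(steps=[{"dp":[0,0,-1.2],"roll":0,"jaw":60},{"dp":[0,0,-1.2],"roll":0,"jaw":72},{"dp":[0,0,-1.2],"roll":0,"jaw":81},{"dp":[0,0,-1.2],"roll":0,"jaw":81},{"dp":[0,0,-1.2],"roll":0,"jaw":81}])

```text
time_s: 14.42
tcp_pos: [0.5138, 0.1262, 0.0491]
eef_rot: [180.0, -0.0, -100.6]
contact_force: [0.0, -0.1, 0.1]
gripper_width: 0.0711
gripper_force: 0.0
```

Emit:
send_rows(steps=[{"dp":[0,0,-8],"roll":0,"jaw":81},{"dp":[0,0,-35],"roll":0,"jaw":81},{"dp":[0,0,-75],"roll":0,"jaw":81},{"dp":[0,0,-115],"roll":0,"jaw":81},{"dp":[40,5,-125],"roll":0,"jaw":100}])

```text
time_s: 15.05
tcp_pos: [0.5038, 0.0894, 0.1776]
eef_rot: [-179.7, 0.2, -100.4]
contact_force: [-0.7, -0.2, 0.0]
gripper_width: 0.0764
gripper_force: 0.0
```

```bash
python3 g.py .470 -.300 .175
```

```text
15.05 [0.5038 0.0894 0.1776] [-179.72    0.19 -100.44] F [-0.7 -0.2  0. ] w 0.0764 0.0
dp [389.1 -37.4   1.6] roll 0.003
```

Emit:
send_rows(steps=[{"dp":[50,-5,0],"roll":0,"jaw":100},{"dp":[105,-10,0],"roll":0,"jaw":100},{"dp":[160,-15,0],"roll":0,"jaw":100},{"dp":[215,-20,0],"roll":0,"jaw":100},{"dp":[270,-26,0],"roll":0,"jaw":100}])

```text
time_s: 15.68
tcp_pos: [0.4772, -0.1841, 0.1751]
eef_rot: [-179.9, 0.0, -100.6]
contact_force: [1.7, 0.1, -0.2]
gripper_width: 0.0873
gripper_force: 0.0
```

Emit:
send_rows(steps=[{"dp":[50,-5,0],"roll":0,"jaw":100},{"dp":[90,-9,0],"roll":0,"jaw":100},{"dp":[116,-11,20],"roll":0,"jaw":100},{"dp":[116,-11,45],"roll":0,"jaw":100},{"dp":[116,-11,50],"roll":0,"jaw":100}])

```text
time_s: 16.3
tcp_pos: [0.4658, -0.2985, 0.1231]
eef_rot: [179.8, 0.0, -100.7]
contact_force: [-0.3, -0.2, 0.1]
gripper_width: 0.0873
gripper_force: 0.0
```

```bash
python3 - <<'E'
from plant import r
from h import *
s=r.capture("scene");c=r.capture("top")
L=[(circ((.47,-.30),.031,.046),(255,0,0)),(circ((.47,-.30),.022,.0),(0,255,0))]
im=np.zeros((600,800,3),np.uint8)
im[:400,:400]=crop(s,190,120,240,170,8,L)
im[:400,400:800]=cv2.resize(crop(s,200,140,330,240,4),(520,400))[:,:400]
im[400:,:400]=crop(c,180,200,280,250,4)
cv2.imwrite("pics/m4.png",im)
E
python3 g.py .470 -.300 .040
```

```text
16.4 [ 0.4669 -0.2983  0.1243] [ 1.7996e+02 -1.0000e-02 -1.0058e+02] F [ 0.5 -0.1  0.3] w 0.0878 0.0
dp [ 1.1 -3.4 84.3] roll 0.0
```

View pics/m4.png

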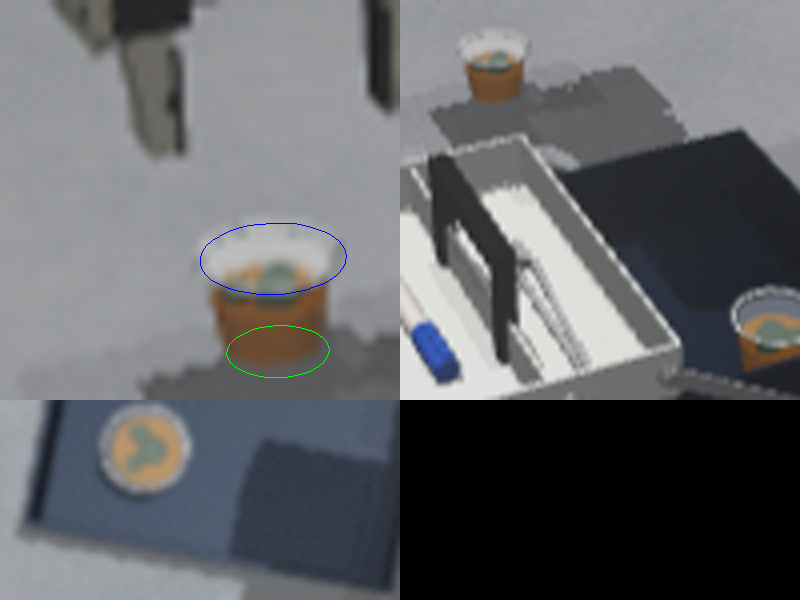

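Cup A stands upright in the compartment at (145,448). Cup B at (267,290) lies about 2 mm toward -y of the prediction, so I'm correcting for that and descending.

Emit:
send_rows(steps=[{"dp":[3.5,-2,25],"roll":0,"jaw":100},{"dp":[3.5,-2,55],"roll":0,"jaw":100},{"dp":[3.5,-2,75],"roll":0,"jaw":100},{"dp":[3.5,-2,83],"roll":0,"jaw":100},{"dp":[3.5,-2,83],"roll":0,"jaw":80}], newtons=12)

```text
time_s: 17.02
tcp_pos: [0.4689, -0.3021, 0.0418]
eef_rot: [-180.0, -0.0, -100.6]
contact_force: [0.4, -0.4, 0.4]
gripper_width: 0.0824
gripper_force: 0.0
```

Emit:
send_rows(steps=[{"dp":[0,0,0],"roll":0,"jaw":74},{"dp":[0,0,0],"roll":0,"jaw":70},{"dp":[0,0,0],"roll":0,"jaw":66},{"dp":[0,0,0],"roll":0,"jaw":60},{"dp":[0,0,0],"roll":0,"jaw":60}])

```text
time_s: 17.65
tcp_pos: [0.4689, -0.3024, 0.0419]
eef_rot: [-179.9, -0.0, -100.6]
contact_force: [-0.1, 2.0, 5.9]
gripper_width: 0.0615
gripper_force: 12.0
```

```bash
python3 g.py .470 -.300 .040
```

```text
17.65 [ 0.4689 -0.3024  0.0419] [-1.7992e+02 -1.0000e-02 -1.0058e+02] F [-0.1  2.   5.9] w 0.0615 12.000401616096497
dp [-2.6 -0.7  1.9] roll 0.0
```

Emit:
send_rows(steps=[{"dp":[0,0,-15],"roll":0,"jaw":60},{"dp":[0,0,-45],"roll":0,"jaw":60},{"dp":[0,0,-80],"roll":0,"jaw":60},{"dp":[0,0,-110],"roll":0,"jaw":60},{"dp":[0,0,-125],"roll":0,"jaw":60}])

```text
time_s: 18.27
tcp_pos: [0.4687, -0.3024, 0.1685]
eef_rot: [-179.9, -0.0, -100.6]
contact_force: [0.7, 0.3, -1.4]
gripper_width: 0.0614
gripper_force: 12.0
```

Emit:
send_rows(steps=[{"dp":[-20,2,0],"roll":0,"jaw":60},{"dp":[-60,7,0],"roll":0,"jaw":60},{"dp":[-105,12,0],"roll":0,"jaw":60},{"dp":[-150,16,0],"roll":0,"jaw":60},{"dp":[-195,21,0],"roll":0,"jaw":60}])

```text
time_s: 18.9
tcp_pos: [0.483, -0.1053, 0.1659]
eef_rot: [179.9, -0.0, -100.6]
contact_force: [1.0, 0.3, -1.6]
gripper_width: 0.0616
gripper_force: 12.0
```

Emit:
send_rows(steps=[{"dp":[-45,5,0],"roll":0,"jaw":60},{"dp":[-85,10,0],"roll":0,"jaw":60},{"dp":[-105,12,0],"roll":0,"jaw":60},{"dp":[-115,13,0],"roll":0,"jaw":60},{"dp":[-115,13,0],"roll":0,"jaw":60}])

```text
time_s: 19.52
tcp_pos: [0.4916, 0.0088, 0.1659]
eef_rot: [180.0, -0.0, -100.6]
contact_force: [-0.5, -0.6, -1.2]
gripper_width: 0.0614
gripper_force: 12.0
```

```bash
python3 g.py .4923 .0088 .050
```

```text
19.52 [0.4916 0.0088 0.1659] [ 1.7996e+02 -2.0000e-02 -1.0056e+02] F [-0.5 -0.6 -1.2] w 0.0614 11.99997067451477
dp [-1.000e-01 -7.000e-01  1.159e+02] roll 0.001
```

Emit:
send_rows(steps=[{"dp":[0,-1,10],"roll":0,"jaw":60},{"dp":[0,-1,35],"roll":0,"jaw":60},{"dp":[0,-1,65],"roll":0,"jaw":60},{"dp":[0,-1,90],"roll":0,"jaw":60},{"dp":[0,-1,105],"roll":0,"jaw":60}])

```text
time_s: 20.15
tcp_pos: [0.4918, 0.0072, 0.0592]
eef_rot: [179.9, -0.1, -100.7]
contact_force: [-0.3, -0.1, -2.0]
gripper_width: 0.061
gripper_force: 12.0
```

Emit:
send_rows(steps=[{"dp":[0,0,6],"roll":0,"jaw":60},{"dp":[0,0,9.5],"roll":0,"jaw":60},{"dp":[0,0,11],"roll":0,"jaw":60},{"dp":[0,0,11.5],"roll":0,"jaw":60},{"dp":[0,0,11.5],"roll":0,"jaw":60}])

```text
time_s: 20.78
tcp_pos: [0.4931, 0.0087, 0.05]
eef_rot: [-180.0, 0.0, -100.6]
contact_force: [0.3, -0.1, -1.2]
gripper_width: 0.0611
gripper_force: 12.0
```

```bash
python3 g.py .4923 .0088 .049
```

```text
20.77 [0.4931 0.0087 0.05  ] [-1.7996e+02  2.0000e-02 -1.0059e+02] F [ 0.3 -0.1 -1.2] w 0.0611 11.999949663877487
dp [0.  0.8 1. ] roll 0.0
```

Emit:
send_rows(steps=[{"dp":[0,0,0.7],"roll":0,"jaw":60},{"dp":[0,0,1.3],"roll":0,"jaw":60},{"dp":[0,0,1.6],"roll":0,"jaw":60},{"dp":[0,0,1.6],"roll":0,"jaw":60}])

```text
time_s: 21.28
tcp_pos: [0.493, 0.0087, 0.0489]
eef_rot: [-180.0, 0.0, -100.6]
contact_force: [-3.9, 0.1, 9.9]
gripper_width: 0.0615
gripper_force: 12.0
```

```bash
python3 g.py .4923 .0088 .049
```

```text
21.27 [0.493  0.0087 0.0489] [-1.7997e+02  1.0000e-02 -1.0057e+02] F [-3.9  0.1  9.9] w 0.0615 12.00051873922348
dp [ 0.   0.7 -0.1] roll 0.0
```

Emit:
send_rows(steps=[{"dp":[0,0,-1],"roll":0,"jaw":60},{"dp":[0,0,-1],"roll":0,"jaw":72},{"dp":[0,0,-1],"roll":0,"jaw":81},{"dp":[0,0,-1],"roll":0,"jaw":81},{"dp":[0,0,-1],"roll":0,"jaw":81}])

```text
time_s: 21.9
tcp_pos: [0.4929, 0.0086, 0.049]
eef_rot: [180.0, -0.0, -100.6]
contact_force: [-0.3, 0.3, -0.5]
gripper_width: 0.0707
gripper_force: 0.0
```

Emit:
send_rows(steps=[{"dp":[0,0,-8],"roll":0,"jaw":81},{"dp":[0,0,-35],"roll":0,"jaw":81},{"dp":[0,0,-85],"roll":0,"jaw":81},{"dp":[0,0,-135],"roll":0,"jaw":81},{"dp":[0,0,-170],"roll":0,"jaw":81}])

```text
time_s: 22.52
tcp_pos: [0.4933, 0.0086, 0.2222]
eef_rot: [-179.8, 0.1, -100.6]
contact_force: [0.6, -0.1, -0.4]
gripper_width: 0.0708
gripper_force: 0.0
```

```bash
python3 - <<'E'
from plant import r
from h import *
s=r.capture("scene")
cv2.imwrite("pics/s5.png",crop(s,200,120,360,240,5))
E
python3 g.py .690 .030 .215
```

```text
22.57 [0.4953 0.0088 0.2265] [-179.53    0.18 -100.54] F [ 2.2 -0.6  4.8] w 0.071 0.0
dp [ -56.4 -187.4   13.2] roll 0.001
```

View pics/s5.png

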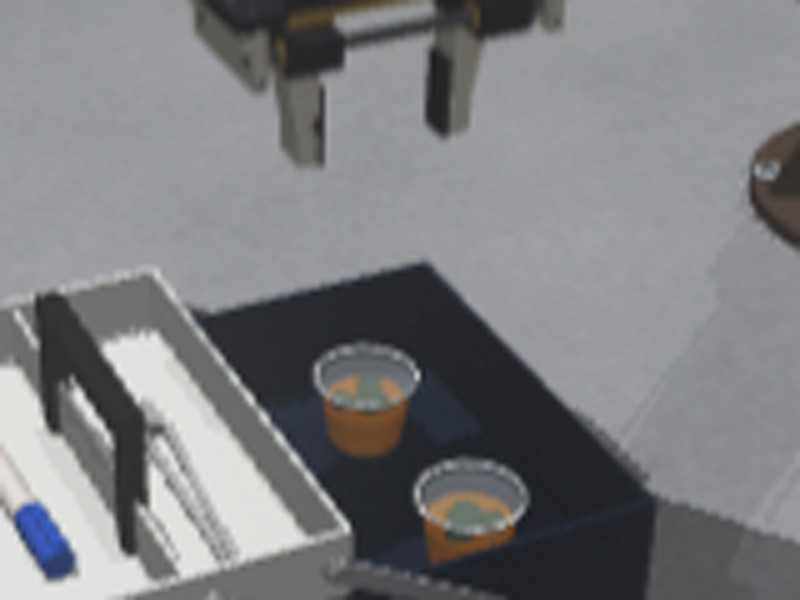

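Both cups, at (367,395) and (470,510), stand upright in the compartment. Next is the handle.

Emit:
send_rows(steps=[{"dp":[-10,-35,0],"roll":0,"jaw":81},{"dp":[-27,-90,0],"roll":0,"jaw":81},{"dp":[-43,-145,0],"roll":0,"jaw":81},{"dp":[-55,-186,0],"roll":0,"jaw":81},{"dp":[-55,-186,0],"roll":0,"jaw":81}])

```text
time_s: 23.2
tcp_pos: [0.6877, 0.0285, 0.2172]
eef_rot: [179.9, -0.1, -100.6]
contact_force: [-0.4, -0.3, 0.5]
gripper_width: 0.0705
gripper_force: 0.0
```

```bash
python3 g.py .690 .030 .148
```

```text
23.2 [0.6877 0.0285 0.2172] [ 1.7990e+02 -6.0000e-02 -1.0063e+02] F [-0.4 -0.3  0.5] w 0.0705 0.0
dp [-2.  -2.1 69.2] roll -0.001
```

Emit:
send_rows(steps=[{"dp":[-1,-1,20],"roll":0,"jaw":81},{"dp":[-1,-1,45],"roll":0,"jaw":75},{"dp":[-1,-1,62],"roll":0,"jaw":60},{"dp":[-1,-1,68],"roll":0,"jaw":45},{"dp":[-1,-1,68],"roll":0,"jaw":30}])

```text
time_s: 23.82
tcp_pos: [0.687, 0.0292, 0.1513]
eef_rot: [-180.0, -0.0, -100.6]
contact_force: [1.0, 0.9, 0.4]
gripper_width: 0.0408
gripper_force: 0.0
```

Emit:
send_rows(steps=[{"dp":[0,0,0],"roll":0,"jaw":22},{"dp":[0,0,0],"roll":0,"jaw":8},{"dp":[0,0,0],"roll":0,"jaw":8},{"dp":[0,0,0],"roll":0,"jaw":8},{"dp":[0,0,0],"roll":0,"jaw":8}], newtons=25)

```text
time_s: 24.45
tcp_pos: [0.6895, 0.029, 0.1527]
eef_rot: [-179.7, 0.1, -100.6]
contact_force: [6.8, -1.7, 0.2]
gripper_width: 0.0156
gripper_force: 25.0
```

```bash
python3 g.py .690 .030 .148
```

```text
24.45 [0.6895 0.029  0.1527] [-1.7969e+02  7.0000e-02 -1.0060e+02] F [ 6.8 -1.7  0.2] w 0.0156 25.00889092683792
dp [-1.1 -0.3  4.7] roll 0.0
```

Emit:
send_rows(steps=[{"dp":[0,-2,0],"roll":0,"jaw":8},{"dp":[0,-0.5,-2.6],"roll":0,"jaw":8},{"dp":[0,2.4,-6.7],"roll":0,"jaw":8},{"dp":[0,4.7,-9.7],"roll":0,"jaw":8},{"dp":[0,7.7,-13.3],"roll":0,"jaw":8}], newtons=35)

```text
time_s: 25.08
tcp_pos: [0.6805, 0.0307, 0.165]
eef_rot: [-179.9, 0.0, -100.6]
contact_force: [5.6, 0.5, -1.0]
gripper_width: 0.0158
gripper_force: 35.0
```

Emit:
send_rows(steps=[{"dp":[0,4,-4.3],"roll":0,"jaw":8},{"dp":[0,9.1,-9.2],"roll":0,"jaw":8},{"dp":[0,15.4,-14.4],"roll":0,"jaw":8},{"dp":[0,23,-19.7],"roll":0,"jaw":8},{"dp":[0,32,-24.7],"roll":0,"jaw":8}])

```text
time_s: 25.7
tcp_pos: [0.6485, 0.0369, 0.1901]
eef_rot: [-179.9, 0.1, -100.6]
contact_force: [3.9, 1.5, 1.2]
gripper_width: 0.0158
gripper_force: 35.0
```

```bash
python3 g.py .690 .030 .148
```

```text
25.7 [0.6485 0.0369 0.1901] [-1.7988e+02  6.0000e-02 -1.0059e+02] F [3.9 1.5 1.2] w 0.0158 35.01296281814575
dp [ -0.8 -42.   42.2] roll 0.0
```

Emit:
send_rows(steps=[{"dp":[0,10.3,-4.4],"roll":0,"jaw":8},{"dp":[0,21.7,-7.9],"roll":0,"jaw":8},{"dp":[0,33.8,-10.1],"roll":0,"jaw":8},{"dp":[0,46.4,-10.8],"roll":0,"jaw":8},{"dp":[0,58.9,-10.1],"roll":0,"jaw":8}])

```text
time_s: 26.32
tcp_pos: [0.5891, 0.0484, 0.1996]
eef_rot: [-180.0, 0.1, -100.6]
contact_force: [2.0, 6.7, 0.7]
gripper_width: 0.0163
gripper_force: 35.0
```

Emit:
send_rows(steps=[{"dp":[0,12.2,2.2],"roll":0,"jaw":8},{"dp":[0,23.5,5.7],"roll":0,"jaw":8},{"dp":[0,33.8,10.2],"roll":0,"jaw":8},{"dp":[0,42.8,15.2],"roll":0,"jaw":8},{"dp":[0,50.4,20.5],"roll":0,"jaw":8}])

```text
time_s: 26.95
tcp_pos: [0.5391, 0.0582, 0.1774]
eef_rot: [179.9, 0.1, -100.6]
contact_force: [5.8, 7.9, -8.0]
gripper_width: 0.0155
gripper_force: 35.0
```

```bash
python3 g.py .5171 .063 .153
```

```text
26.95 [0.5391 0.0582 0.1774] [ 1.7991e+02  1.2000e-01 -1.0061e+02] F [ 5.8  7.9 -8. ] w 0.0155 35.01017689704895
dp [-0.7 22.4 24.4] roll -0.0
```

Emit:
send_rows(steps=[{"dp":[0,6,5.2],"roll":0,"jaw":8},{"dp":[0,11,10.1],"roll":0,"jaw":8},{"dp":[0,15,14.4],"roll":0,"jaw":8},{"dp":[0,17.8,18],"roll":0,"jaw":8},{"dp":[0,20,21],"roll":0,"jaw":8}])

```text
time_s: 27.58
tcp_pos: [0.5202, 0.0619, 0.1566]
eef_rot: [180.0, 0.1, -100.6]
contact_force: [5.7, 9.1, -6.3]
gripper_width: 0.0154
gripper_force: 35.0
```

Emit:
send_rows(steps=[{"dp":[0,1.6,2.3],"roll":0,"jaw":8},{"dp":[0,2.8,4.1],"roll":0,"jaw":8},{"dp":[0,3.6,5.5],"roll":0,"jaw":8},{"dp":[0,4,6.5],"roll":0,"jaw":8},{"dp":[0,4,6.5],"roll":0,"jaw":8}])

```text
time_s: 28.2
tcp_pos: [0.5172, 0.0625, 0.1518]
eef_rot: [-179.9, 0.1, -100.6]
contact_force: [3.1, 8.2, 3.8]
gripper_width: 0.0156
gripper_force: 35.0
```

```bash
python3 g.py .5171 .063 .153
```

```text
28.2 [0.5172 0.0625 0.1518] [-1.7991e+02  1.5000e-01 -1.0057e+02] F [3.1 8.2 3.8] w 0.0156 35.01830220222473
dp [-0.5  0.2 -1.2] roll 0.001
```

Emit:
send_rows(steps=[{"dp":[0,0.3,0.7],"roll":0,"jaw":8},{"dp":[0,0.5,1.2],"roll":0,"jaw":8},{"dp":[0,0.5,1.2],"roll":0,"jaw":8}])

```text
time_s: 28.58
tcp_pos: [0.5173, 0.0625, 0.1517]
eef_rot: [-179.8, 0.2, -100.5]
contact_force: [0.5, 6.8, 11.4]
gripper_width: 0.0156
gripper_force: 35.0
```

```bash
python3 g.py .5171 .063 .153
```

```text
28.57 [0.5173 0.0625 0.1517] [-1.7983e+02  1.6000e-01 -1.0055e+02] F [ 0.5  6.8 11.4] w 0.0156 35.02301573753357
dp [-0.4  0.3 -1.3] roll 0.001
```

Firmly seated (z no longer changes, 11 N). Releasing and withdrawing.

Emit:
send_rows(steps=[{"dp":[0,0,-1],"roll":0,"jaw":20},{"dp":[0,0,-1],"roll":0,"jaw":40},{"dp":[0,0,-1],"roll":0,"jaw":60},{"dp":[0,0,-1],"roll":0,"jaw":60},{"dp":[0,0,-1],"roll":0,"jaw":60}])

```text
time_s: 29.2
tcp_pos: [0.5161, 0.0609, 0.1507]
eef_rot: [180.0, -0.0, -100.6]
contact_force: [0.9, 0.6, 0.4]
gripper_width: 0.05
gripper_force: 0.0
```

Emit:
send_rows(steps=[{"dp":[0,0,-15],"roll":0,"jaw":60},{"dp":[0,0,-45],"roll":0,"jaw":60},{"dp":[0,0,-80],"roll":0,"jaw":60},{"dp":[0,0,-105],"roll":0,"jaw":60},{"dp":[0,0,-110],"roll":0,"jaw":60}])

```text
time_s: 29.82
tcp_pos: [0.5173, 0.0614, 0.2639]
eef_rot: [-179.8, 0.1, -100.6]
contact_force: [0.0, -0.4, -0.5]
gripper_width: 0.0525
gripper_force: 0.0
```

```bash
python3 g.py; python3 - <<'E'
from plant import r
from h import *
s=r.capture("scene")
cv2.imwrite("pics/s6.png",cv2.resize(s["image"],(800,600),interpolation=cv2.INTER_CUBIC))
E
```

```text
29.82 [0.5173 0.0614 0.2639] [-1.7979e+02  1.3000e-01 -1.0059e+02] F [ 0.  -0.4 -0.5] w 0.0525 0.0
```

View pics/s6.png

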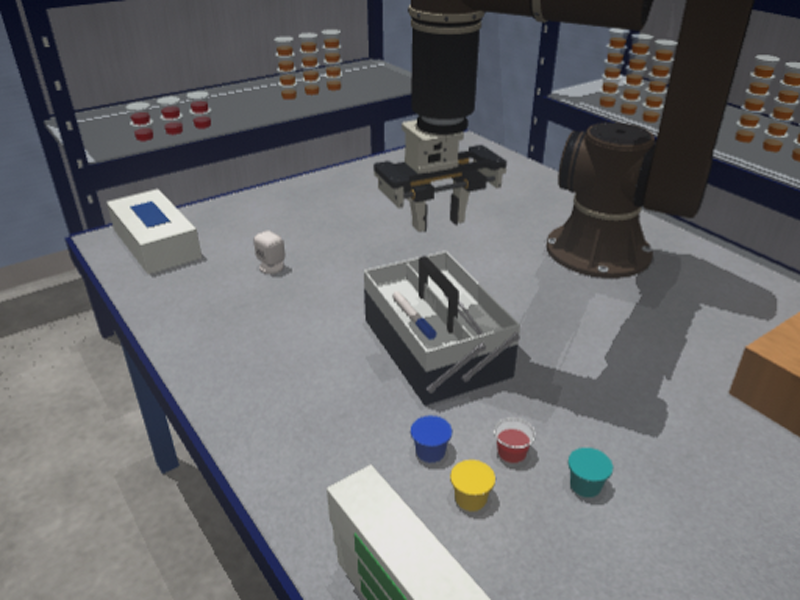

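The tray sits closed at (440,320) with the marker and forceps inside. The red cup (514,440) and the sensor (269,252) are where they started, and the gripper is clear.

```bash
python3 -c "
from plant import r
print(r.close_job())"
```

```text
the job is handed in; nothing more can be done
None
```

Job handed in at about 30 s: both amber cups were set upright in the compartment, the tray is closed with forceps and marker still inside, and the red cup and sensor were not moved; no verdict was returned.

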